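# Snap the vial caps home on a bench capping press, end for end

## Robot

A 6-joint arm with a two-finger parallel gripper is mounted at the origin on a cart in front of the work surface, level with it; the furniture and walls round the work are solid. World frame = base frame: x ahead of the robot, y to its left, z up, the work surface at z = 0. Lengths are in mm, angles in rad, forces in N, time in s.
With the tool pointing down it reaches from about 275 to 750 mm from the base axis. Payload 10.2 kg.
Tool frame: the origin (TCP) lies between the finger pads; the fingertips stand 17 mm ahead of it and the grasp point (between the pads) lies 2 mm behind it (tips_ahead is the distance from the TCP to the fingertips, in mm); z points along the fingers, y is the line along which they close (so a half turn about z gives the same grasp; the last joint's range is limited). The gripper opens to 85 mm and grips with 20 to 120 N. Pads are 22 mm wide; open, the fingers measure 114 mm over their backs; the gripper's body (76 mm by 85 mm) begins 54 mm behind the grasp point. The pads swing forward as they close: fully open they stand 13 mm farther back than shut.
Start: joints at [0.926, 0.313, 1.498, -0, 1.331, -0.223], TCP at [214.95, 478.986, 248.294] pointing down, gripper open.
Joint ranges: [-2.94, 2.94], [-0.97, 2.17], [0.19, 2.56], [-1.23, 4.37], [0.02, 3.11], [-2.88, 2.88]. Speed limits (rad/s): [2.39, 2.39, 3.01, 3.14, 3.14, 3.14].

## Interface

Orientations are given as a unit quaternion [w, x, y, z].
In Python, from rig import sense, capture, finish_job, boxes_of, tips_ahead gives the robot as it stands.
- The arm moves only by the tool drive_tool, never from a script. Its argument "commands" is text: rows parted by semicolons, each of 7 numbers parted by spaces: the shift along the world's x, y, z in units of 0.1 m (1.0 is 0.1 m), then the turn, a rotation vector about the world's x, y, z in units of pi/4 rad (1.0 is pi/4 rad), then the opening in per cent of the stroke, from 0 (shut) to 100 (fully open). A call has 1 to 20 rows; each row shifts and turns the commanded pose from where the row before left it; what a row does not reach is not made up. A row lasts 1/12 s, in which the tool goes at most 41.7 mm and 7.16 degrees, less where a joint would pass 70% of its speed; a pose out of reach is approached as far as the arm can. A call with a number of a shift or a turn outside -1 to 1 is refused whole. A call with a gripper value outside its range is refused whole. The fingers move at their own pace and stop on an object; "force" is the grip in N (left out, the last holds). Time passes only in rows, so rows that do not move let the fingers close. It gives the time, the measured TCP pose, the force, the opening and the grip force at its end, in the units of the state.
- sense(): the state, without advancing time (a new reading comes with each control period).
- capture(name): name is "side" or "top" or "wrist"; returns a dict with "pixels" (400x640x3 uint8, blue, green, red), "fov_y" (degrees; the focal length in pixels is half the picture's height over the tangent of half this angle, whatever the lens; pixels are square), "cx", "cy" (the principal point, pixels), "k1" (the pictures are not rectified: a ray, as slopes to the right and down, at radius r is drawn at 1 + k1 r^2 times it, then the intrinsics apply), "position" and "attitude" of the camera in the world; the wrist camera has in their place "tool_from_camera" (4x4, takes a point from camera to tool coordinates, whose origin is the TCP and whose axes are the flange's). Camera axes: x right, y down, z forward; pixel columns grow to the right and rows downward; lengths in mm; the calibration is good to about 2 mm. A picture is of the moment at which its call begins: read the wrist's pose just before it. There is no depth.
- finish_job(): hands the job in; it is judged then, once.
Trained networks look in a picture, given as the dict that the camera call returned (one of the last four; its "shot" number tells which), for a name from the list of things; names that differ only in an ending like _2 or _b are one class to them, and where a whole thing is asked for, a point or a joint stands for the part that bears it (a point fixed in the world has none). Each returns a list of dicts, best first, with "confidence" (0 to 1); they miss things now and then, are a little off and sometimes report something else, mostly with a low value. They report only what shows in the picture. A call takes as long as a camera call. They do not tell look-alikes from the thing itself.
- boxes_of(picture, name): "position" ([column, row] in pixels, amid what is visible of it).
The state is a dict: "time_s": time; "joints": joint angles; "dq": joint speeds; "tau": joint torques, N m; "eef_pos": TCP position; "ee_rot": TCP orientation; "force": force on the tool from outside, world axes, zero at the start; "wrist_torque": the same for the moment, N m; "grip_width": opening from 0.0 (shut) to 1.0 (fully open); "grip_force": force on a finger pad.
Only numpy, scipy, OpenCV 4.12 (cv2) and the standard library are available. Lean on these libraries where they do the work, as an engineer would, in place of code of your own. Each camera call takes 0.05 s, during which the arm holds its last target. There are 200 camera calls.

## Task

Swing the press's depth-stop lever from the one-dot to the two-dot notch, then use the press to snap the caps fully home at both ends of every vial rack that stands on the left: the press reaches only the end that is pushed back against its rear stop, so after the first stroke turn the rack end for end and press again. Stand the finished racks flat in the aluminium tray, and at the very end lock the press by swinging its lever back into the one-dot notch. Push the ram by its black palm knob and never press on the caps with the gripper, do not work the ram with the lever in the three-dot notch, and leave the blue-capped jar and the amber bottle alone.

Things in the scene. Friction and masses are not known exactly. Their poses are not given: they have to be found in the camera images.
- press: bench capping press, steel and grey paint, fixed. Origin: on the bench under the rear stop's face, middle of the bed; x to its rear, y left, z up. Bed 8 mm thick, 90 mm wide, x = -250 to +50 mm. Its head covers the bed from x = -56 mm back, 119 mm up; under it the ram's 50 x 44 mm foot (x = -55 to -5), 72 mm above the bench when up. Column behind the stop.
- rack_home (a point): on the bed's top (8 mm above the bench), 85 mm in front of the rear stop: where a rack's origin is when the rack lies lengthwise between the rails (rack x along the press's x, either end first), pushed back against the rear stop. Axes as the press's
- rack_load (a point): on the bed's top, 165 mm in front of the rear stop: a rack whose centre is here or farther forward is clear of the rails. The two rails, 50 mm apart inside, 11 mm high above the bed, reach forward from the stop to press x = -75 mm, with flared mouths to x = -91 mm (mouth 61 mm wide inside, 70 mm outside). The bed in front of them is open
- ram (a joint): downward travel of the sprung ram, m: 0 up (rest), 0.010 meets proud caps, 0.016 caps home. Spring 7 N at rest, 10 N at 0.016, plus about 6 N from the caps; springs back when let go. In the one-dot notch it is blocked at 0.002, in the two-dot notch it stops at 0.0165, in the three-dot notch it runs to 0.027 and would crush vials
- ram_top (a point): centre of the top of the ram's black palm knob (42 mm across, flat), 30 mm in front of the rear stop's face; 203 mm above the bench when up; it moves down with the ram. Push it straight down
- stop_lever (a joint): angle of the depth-stop lever, rad, anticlockwise from above. A sprung detent holds it in three notches: 0 one dot (ram locked; lever nearest the front of the press), 0.6 two dots (stop for these racks), 1.2 three dots (white dots on the base). Vertical axis at press x = -45, y = -75 mm (turret 76 mm across, 76 mm high); about 3 N at the knob carries it over the lobes half way between notches
- lever_knob (a point): middle of the lever's upright black knob, 18 mm in diameter, 50 to 90 mm above the bench (this point 73 mm), 100 mm from the lever's axis, over an 8 mm base plate. At angle 0 it lies 64 mm in front and 77 mm to the right of the axis (press frame), and swings to the rear as the angle grows
- rack_a: grey vial rack, a block 170 long (its x) x 46 wide (its y) x 28 mm high, 0.26 kg, with six amber vials and a mat of six caps at each end (caps' top at most 54 mm above the underside), 60 mm bare in the middle. Both ends alike. Origin: centre of its underside, z up. May be absent
- rack_b: grey vial rack, a block 170 long (its x) x 46 wide (its y) x 28 mm high, 0.26 kg, with six amber vials and a mat of six caps at each end (caps' top at most 54 mm above the underside), 60 mm bare in the middle. Both ends alike. Origin: centre of its underside, z up. May be absent
- rack_a_mat_p: mat of six white snap caps (2 x 3), 46 x 30 x 10 mm, on the vials at the +x end of rack_a. Origin: middle of the caps' lower rim, 55 mm from the rack's centre; axes as the rack's. That is 44 mm above the rack's underside while proud (caps' top at 54 mm), 38 mm when fully home (top at 48 mm); about 6 N of friction, stays where it is pushed
- rack_a_mat_m: mat of six white snap caps (2 x 3), 46 x 30 x 10 mm, on the vials at the -x end of rack_a. Origin: middle of the caps' lower rim, 55 mm from the rack's centre; axes as the rack's. That is 44 mm above the rack's underside while proud (caps' top at 54 mm), 38 mm when fully home (top at 48 mm); about 6 N of friction, stays where it is pushed
- rack_b_mat_p: mat of six white snap caps (2 x 3), 46 x 30 x 10 mm, on the vials at the +x end of rack_b. Origin: middle of the caps' lower rim, 55 mm from the rack's centre; axes as the rack's. That is 44 mm above the rack's underside while proud (caps' top at 54 mm), 38 mm when fully home (top at 48 mm); about 6 N of friction, stays where it is pushed
- rack_b_mat_m: mat of six white snap caps (2 x 3), 46 x 30 x 10 mm, on the vials at the -x end of rack_b. Origin: middle of the caps' lower rim, 55 mm from the rack's centre; axes as the rack's. That is 44 mm above the rack's underside while proud (caps' top at 54 mm), 38 mm when fully home (top at 48 mm); about 6 N of friction, stays where it is pushed
- tray: low aluminium tray, fixed, 208 x 208 mm outside, 16 mm high, walls and floor 4 mm thick. Origin: centre of its underside on the bench; x and y along its sides. Two racks lie side by side in it along its x, for instance 45 mm left and right of its middle; their undersides are then 4 mm above the bench
- jar: blue-capped jar, 63 mm across, 53 mm high, origin under its centre; a bystander
- amber_bottle: amber bottle with a blue cap, 52 mm across, 125 mm high, origin under its centre; a bystander
Not all that is in view belongs to the job. Leave any pink look-alike of the rack_a alone.

How it is judged:
By the outcome, as a careful person would: the job done as asked, in the order asked, and still so for the second after the job is handed in, with the robot touching nothing.
Of rack_a, rack_b only 1 to 2 are there at a start; the rules pass over those that are not, and their reading is None.
At some moment in a run one of rack_a, rack_b may be knocked a few centimetres aside while the robot is not near it.
Once in a run the grip may slacken for a moment while it holds something.
It also fails if it takes over 210 s, if anything falls off the work surface, if the arm or the gripper's body presses on something with over 40 N, if the wrist force passes 120 N, or if a joint passes its speed limit or range.

## Working session

There is one attempt and no reset: what is moved stays moved. The work goes in short steps, Python scripts to look and compute and a tool call to move; the robot and the scene stay as the last step left them, time stands still between calls to the robot, and variables do not carry over. Pictures are saved under pics/ and viewed, at most 14 in all, crops included, and the job is handed in when it is done.

Besides the shell and the picture viewer there is one more tool, called after ">>>" as name(argument=value, ...) on one line, values as JSON. drive_tool: Moves the arm, as the interface text tells. Shifts and turns lie within -1 to 1; 1 stands for 0.1 m of shift or pi/4 rad of turn. Its arguments: {"type":"object","properties":{"commands":{"type":"string"},"force":{"type":"number"}},"required":["commands"]}

```bash
mkdir -p pics; ls; cat > h.py <<'E'
import numpy as np, cv2
from rig import sense, capture, finish_job, boxes_of, tips_ahead
from scipy.spatial.transform import Rotation as R
def rot(q): return R.from_quat([q[1],q[2],q[3],q[0]]).as_matrix()
def pose(p,s=None):
    if 'tool_from_camera' in p and p['tool_from_camera'] is not None:
        T=np.eye(4);T[:3,:3]=rot(s['ee_rot']);T[:3,3]=s['eef_pos'];T=T@np.array(p['tool_from_camera'])
        return T[:3,:3],T[:3,3]
    a=np.array(p['attitude']); M=a if a.shape==(3,3) else rot(a)
    return M,np.array(p['position'])
def K(p):
    h,w=p['pixels'].shape[:2]; return h/2/np.tan(np.radians(p['fov_y'])/2)
def onz(p,uv,z,s=None):
    M,o=pose(p,s);f=K(p);d=np.array([(uv[0]-p['cx'])/f,(uv[1]-p['cy'])/f]);u=d.copy()
    for _ in range(20):u=d/(1+p['k1']*(u@u))
    r=M@np.array([u[0],u[1],1]);return (o+r*(z-o[2])/r[2])
def proj(p,X,s=None):
    M,o=pose(p,s);c=M.T@(np.array(X,float)-o);u=c[:2]/c[2];u=u*(1+p['k1']*(u@u));f=K(p)
    return np.array([p['cx']+f*u[0],p['cy']+f*u[1]])
E
python3 - <<'E'
from h import *
s=sense();print({k:s[k] for k in('time_s','eef_pos','ee_rot','force','grip_width')}, tips_ahead() if callable(tips_ahead) else tips_ahead)
for n in('top','side','wrist'):
    p=capture(n);cv2.imwrite(f'pics/{n}0.png',p['pixels'])
    print(n,{k:np.round(v,3).tolist() for k,v in p.items() if k not in('pixels','shot')})
    for o in('rack_a','tray','press','ram_top','lever_knob','jar','amber_bottle','rack_a_mat_p'):
        print(o,[(np.round(b['position']).tolist(),round(b['confidence'],2)) for b in boxes_of(p,o)[:6]])
E
```

```text
pics
{'time_s': 0.0, 'eef_pos': array([214.7932284 , 478.78982852, 247.73710731]), 'ee_rot': array([-2.73625167e-04,  2.09331019e-01,  9.77844623e-01, -5.85668017e-04]), 'force': array([-0.02294544,  0.43363974,  0.41678302]), 'grip_width': 1.00491636055475} 17.0
top {'fov_y': 53.539, 'cx': 321.049, 'cy': 203.561, 'k1': -0.054, 'position': [415.289, 130.323, 1602.376], 'attitude': [0.031, -0.706, 0.707, -0.042]}
rack_a [([235.0, 223.0], 0.92), ([197.0, 244.0], 0.77)]
tray [([427.0, 218.0], 0.65)]
press [([342.0, 194.0], 0.92)]
ram_top [([344.0, 186.0], 0.48)]
lever_knob [([360.0, 192.0], 0.61)]
jar [([405.0, 171.0], 0.75), ([343.0, 185.0], 0.64), ([346.0, 196.0], 0.52)]
amber_bottle [([439.0, 172.0], 0.54), ([241.0, 207.0], 0.45)]
rack_a_mat_p [([198.0, 234.0], 0.67), ([185.0, 259.0], 0.57)]
side {'fov_y': 55.592, 'cx': 313.778, 'cy': 198.972, 'k1': -0.081, 'position': [45.823, -824.66, 1089.171], 'attitude': [-0.406, 0.88, -0.227, 0.1]}
rack_a [([268.0, 189.0], 0.89), ([238.0, 174.0], 0.85)]
tray [([374.0, 321.0], 0.73), ([345.0, 246.0], 0.25)]
press [([347.0, 245.0], 0.94)]
ram_top [([343.0, 244.0], 0.7), ([344.0, 223.0], 0.62)]
lever_knob [([347.0, 246.0], 0.77)]
jar [([402.0, 274.0], 0.64), ([374.0, 323.0], 0.33), ([423.0, 294.0], 0.19)]
amber_bottle [([425.0, 296.0], 0.96)]
rack_a_mat_p [([225.0, 172.0], 0.57), ([278.0, 177.0], 0.49), ([249.0, 172.0], 0.37), ([252.0, 184.0], 0.36)]
wrist {'fov_y': 59.189, 'cx': 319.271, 'cy': 197.198, 'k1': -0.071, 'tool_from_camera': [[0.001, -0.948, -0.317, 81.923], [1.0, 0.0, 0.001, 0.196], [-0.001, -0.317, 0.948, -123.73], [0.0, 0.0, 0.0, 1.0]]}
rack_a [([379.0, 346.0], 0.71), ([494.0, 256.0], 0.59)]
tray [([377.0, 356.0], 0.31)]
press []
ram_top []
lever_knob [([378.0, 349.0], 0.27)]
jar []
amber_bottle []
rack_a_mat_p [([510.0, 242.0], 0.81), ([376.0, 356.0], 0.79), ([498.0, 314.0], 0.79)]
```

```bash
python3 - <<'E'
import cv2
t=cv2.imread('pics/top0.png');cv2.imwrite('pics/top0c.png',cv2.resize(t[120:300,150:470],(800,450),interpolation=cv2.INTER_CUBIC))
s=cv2.imread('pics/side0.png');cv2.imwrite('pics/side0c.png',cv2.resize(s[130:370,180:500],(800,600),interpolation=cv2.INTER_CUBIC))
E
```

```text
(no output)
```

View pics/top0c.png

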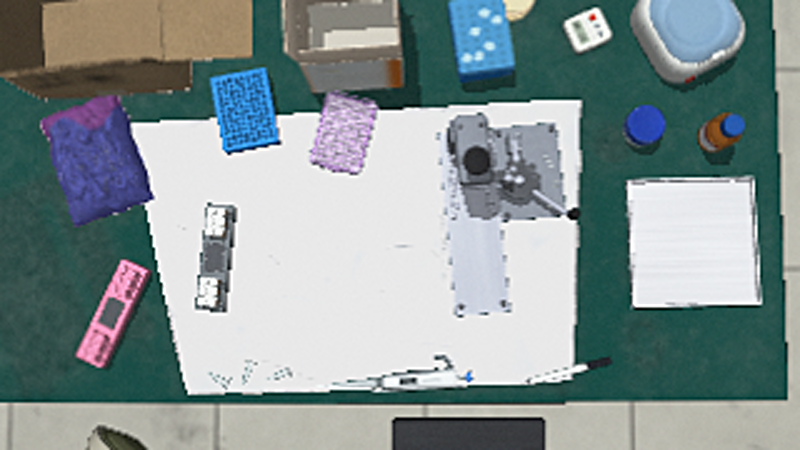

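View pics/side0c.png

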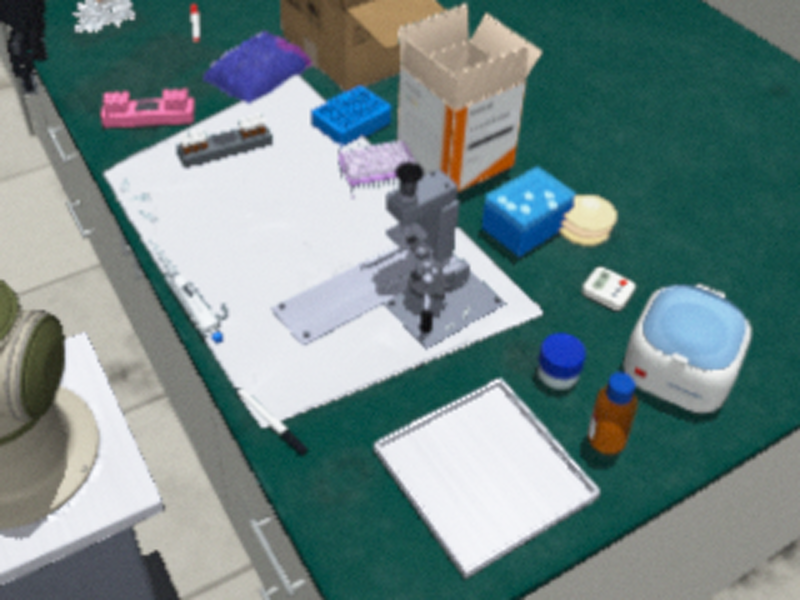

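View pics/wrist0.png

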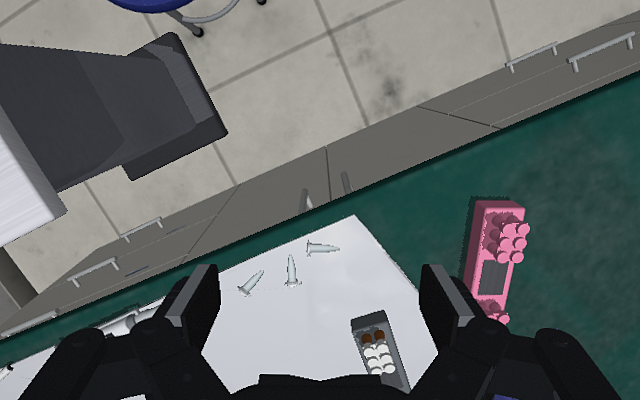

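The grey rack at top px (235,223) fits the description: dark grey block with white caps, standing left of the press. The one at (197,244) is the pink look-alike. There is only one real rack. The press is at about (342,190), its lever near the front at (379,205), and the tray at (427,218).

```bash
python3 - <<'E'
from h import *
p=capture('top')
c=lambda x,y:(150+x/2.5,120+y/2.5)
def w(n,x,y,z): print(n,np.round(onz(p,c(x,y),z)[:2]))
w('bedFL',457,316,8);w('bedFR',510,312,8)
w('palm',476,160,203);w('leverknob',573,213,90)
w('baseRR',555,122,8);w('baseFR',565,217,8)
for q in((628,180),(755,177),(762,306),(633,307)):w('tray',*q,16)
for q in((206,203),(237,206),(224,311),(195,309)):w('rack',*q,28)
w('jar',645,126,53);w('bottle',735,125,125)
cv2.imwrite('pics/top1a.png',cv2.resize(p['pixels'][160:255,315:395],None,fx=6,fy=6,interpolation=cv2.INTER_CUBIC))
cv2.imwrite('pics/top1b.png',cv2.resize(p['pixels'][190:260,180:260],None,fx=8,fy=8,interpolation=cv2.INTER_CUBIC))
E
```

```text
bedFL [408.  58.]
bedFR [414. -27.]
palm [630.  38.]
leverknob [ 565. -118.]
baseRR [ 723. -104.]
baseFR [ 567. -118.]
tray [ 627. -221.]
tray [ 632. -430.]
tray [ 422. -434.]
tray [ 421. -224.]
rack [588. 459.]
rack [583. 409.]
rack [416. 427.]
rack [419. 473.]
jar [ 709. -242.]
bottle [ 697. -364.]
```

View pics/top1a.png

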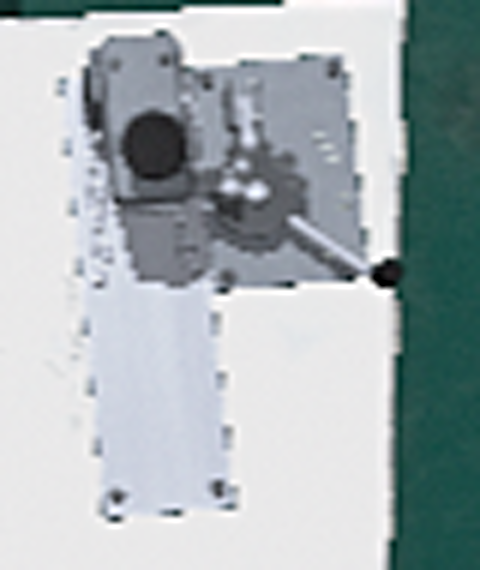

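View pics/top1b.png

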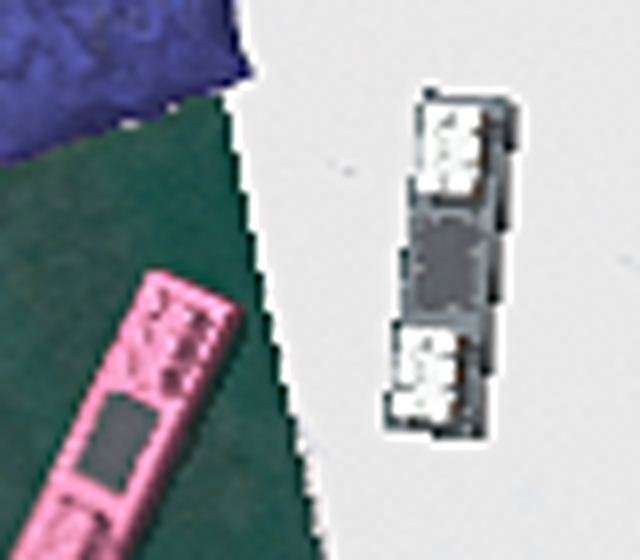

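```bash
python3 - <<'E'
from h import *
from scipy.optimize import least_squares
p=capture('top')
c=lambda x,y:np.array((315+x/6,160+y/6))
obs=[(c(155,147),(-30,0,203),1),(c(387,272),(-109,-152,88),1),(c(104,515),(-250,45,8),1),(c(235,505),(-250,-45,8),1),(c(260,205),(-45,-75,76),.5)]
def W(q,l):
    a=R.from_euler('z',q[2]).as_matrix();return a@np.array(l,float)+[q[0],q[1],0]
f=lambda q:np.concatenate([(proj(p,W(q,l))-o)*w for o,l,w in obs])
r=least_squares(f,[650,25,0]);print(r.x,np.round(r.fun,1))
d=lambda x,y:np.array((180+x/8,190+y/8))
ob2=[(d(455,150),(55,0,54)),(d(428,372),(-55,0,54)),(d(500,105),(85,-23,28)),(d(482,438),(-85,-23,28)),(d(385,430),(-85,23,28))]
g=lambda q:np.concatenate([(proj(p,W(q,l))-o) for o,l in ob2])
r=least_squares(g,[500,440,0]);print('rack',r.x,np.round(r.fun,1))
e=lambda x,y:np.array((150+x/2.5,120+y/2.5))
ob3=[(e(628,180),(104,104,16)),(e(755,177),(104,-104,16)),(e(762,306),(-104,-104,16)),(e(633,307),(-104,104,16))]
g=lambda q:np.concatenate([(proj(p,W(q,l))-o) for o,l in ob3])
r=least_squares(g,[525,-325,0]);print('tray',r.x,np.round(r.fun,1))
E
```

```text
[6.59800590e+02 3.99298999e+01 9.25548533e-02] [-0.1 -0.4  0.6 -0.1 -0.5  0.9  0.   0.4 -0.1 -1.5]
rack [ 5.00539664e+02  4.42731185e+02 -6.64910385e-02] [-1.  -0.  -0.   0.3  1.1 -0.9 -0.3  0.2  0.3  0.4]
tray [ 5.25308919e+02 -3.27332211e+02  1.55504808e-02] [ 0.2 -0.3 -0.1  0.2 -0.3 -0.3  0.2  0.4]
```

>>> drive_tool(commands="0.175 -0.3 0.02 0 0 -0.093 100;0.175 -0.3 0.02 0 0 -0.093 100;0.175 -0.3 0.02 0 0 -0.093 100;0.175 -0.3 0.02 0 0 -0.093 100;0.175 -0.3 0.02 0 0 -0.093 100;0.175 -0.3 0 0 0 -0.093 100;0.175 -0.3 0 0 0 -0.093 100;0.175 -0.3 0 0 0 -0.093 100;0.175 -0.3 0 0 0 -0.093 100;0.175 -0.3 0 0 0 -0.093 100;0.175 -0.3 0 0 0 -0.093 100;0.175 -0.3 0 0 0 -0.093 100;0.175 -0.3 0 0 0 -0.093 100;0.175 -0.3 0 0 0 -0.093 100;0.175 -0.3 0 0 0 -0.093 60;0.175 -0.3 0 0 0 -0.093 60;0.175 -0.3 -0.1 0 0 -0.093 60;0.175 -0.3 -0.1 0 0 -0.093 60;0.175 -0.3 -0.1 0 0 -0.093 60;0.175 -0.3 -0.1 0 0 -0.093 60", force=30)

```text
time_s: 3.12
eef_pos: [565.5, -122.7, 217.7]
ee_rot: [-0.0, 0.809, 0.587, 0.0]
force: [0.3, -0.1, -0.3]
grip_width: 0.601
grip_force: 0.0
```

```bash
python3 - <<'E'
from h import *
s=sense();p=capture('wrist');cv2.imwrite('pics/w1.png',p['pixels'])
M=rot(s['ee_rot']);print(s['time_s'],s['eef_pos'],np.degrees(np.arctan2(M[1,0],M[0,0])),M[:,2],s['joints'],s['force'])
for b in boxes_of(p,'lever_knob')[:2]:print(b,onz(p,b['position'],73,s))
print('pred',proj(p,(565.5,-121.4,73),s),proj(p,(565.5,-121.4,90),s))
E
```

```text
3.1167 [ 565.53015139 -122.71900876  217.74811426] 71.91232194203518 [ 3.25454957e-05  2.52370932e-05 -9.99999999e-01] [-4.16049029e-01  4.54448296e-01  1.37561647e+00  3.74906495e-05
  1.31150832e+00 -1.00369104e-01] [ 0.26416293 -0.05537882 -0.31335828]
{'position': [351.6, 68.6], 'confidence': 0.94} [615.49590107 -43.91814425  73.        ]
pred [319.08599878 186.67964486] [319.09736614 193.18064691]
```

View pics/w1.png

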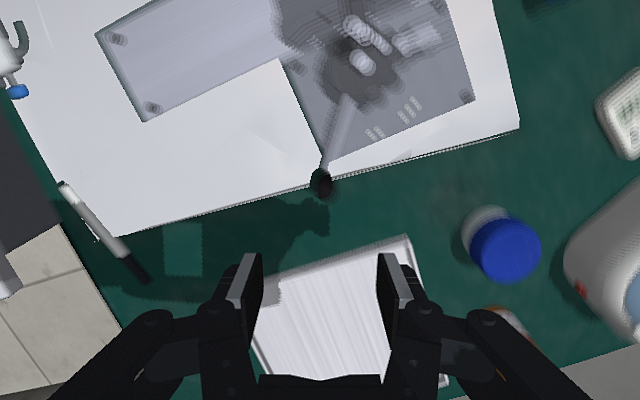

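The wrist picture shows the black lever knob at (321,183), lever toward the front, 7 px from the prediction. The fit is good, so I go down and grip it.

>>> drive_tool(commands="0 0.03 -0.27 0 0 0 60;0 0 -0.27 0 0 0 60;0 0 -0.27 0 0 0 60;0 0 -0.27 0 0 0 60;0 0 -0.27 0 0 0 60;0 0 0 0 0 0 0;0 0 0 0 0 0 0;0 0 0 0 0 0 0;0 0 0 0 0 0 0;0 0 0 0 0 0 0;0 0 0 0 0 0 0", force=20)

```text
time_s: 4.13
eef_pos: [566.0, -118.2, 84.9]
ee_rot: [0.001, 0.808, 0.589, 0.001]
force: [3.5, 0.6, 2.6]
grip_width: 0.203
grip_force: 20.8
```

```bash
python3 - <<'E'
from h import *
a=.0926;Rz=np.array([[np.cos(a),-np.sin(a)],[np.sin(a),np.cos(a)]])
k=[Rz@(np.array([-45,-75])+100*np.array([np.cos(t),np.sin(t)]))+[660,40] for t in np.arctan2(-77,-64)+np.linspace(0,.66,7)]
print(np.round(np.diff(k,axis=0)/100,3).tolist(),k[0])
s=sense();print(s['force'],s['grip_width'],s['grip_force'])
E
```

```text
[[0.094, -0.057], [0.1, -0.046], [0.104, -0.035], [0.107, -0.024], [0.109, -0.012], [0.11, 0.0]] [ 565.5927088  -121.32472332]
[3.46428232 0.61156043 2.58441025] 0.20267108086887264 20.76029163552448
```

>>> drive_tool(commands="0.043 -0.026 0 0 0 0 0;0.043 -0.026 0 0 0 0 0;0.046 -0.021 0 0 0 0 0;0.046 -0.021 0 0 0 0 0;0.047 -0.016 0 0 0 0 0;0.047 -0.016 0 0 0 0 0;0.049 -0.011 0 0 0 0 0;0.049 -0.011 0 0 0 0 0;0.05 -0.005 0 0 0 0 0;0.05 -0.005 0 0 0 0 0;0.05 0 0 0 0 0 0;0.045 0 0 0 0 0 0;0 0 0 0 0 0 0;0 0 0 0 0 0 0;0 0 0 0 0 0 0")

```text
time_s: 5.38
eef_pos: [608.4, -135.5, 81.4]
ee_rot: [-0.013, 0.808, 0.589, -0.015]
force: [-74.6, -10.1, 29.5]
grip_width: 0.197
grip_force: 35.2
```

>>> drive_tool(commands="-0.06 0 0 0 0 0 0;-0.06 0 0 0 0 0 0;0 0 0 0 0 0 0")

```text
time_s: 5.63
eef_pos: [604.4, -133.4, 82.2]
ee_rot: [-0.005, 0.808, 0.589, -0.004]
force: [-3.1, -5.4, -11.7]
grip_width: 0.196
grip_force: 21.2
```

```bash
python3 - <<'E'
from h import *
s=sense();print(s['eef_pos'],s['force'],s['grip_width'],s['grip_force'])
p=capture('wrist');cv2.imwrite('pics/w2.png',p['pixels'])
E
```

```text
[ 604.44222627 -133.41817567   82.24956634] [ -3.14873956  -5.44964459 -11.70159642] 0.19591416453024135 21.24835130525753
```

View pics/w2.png

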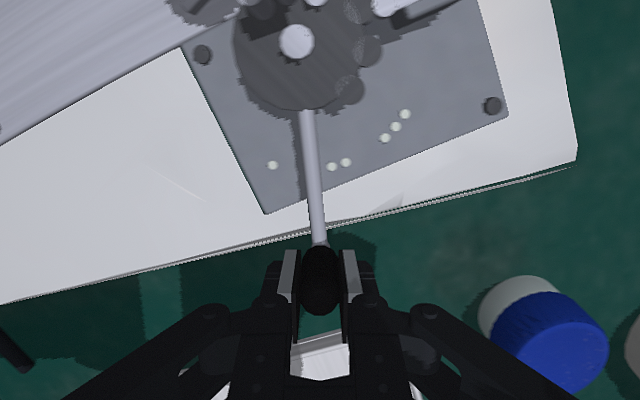

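The lever stands between one dot (272,165) and two dots (340,165). Something opposed the motion, so I look from the side.

```bash
python3 - <<'E'
from h import *
s=sense();print(s['wrist_torque'],s['force'])
p=capture('side');cv2.imwrite('pics/s2.png',cv2.resize(p['pixels'][150:320,260:460],(800,680))[:600])
E
```

```text
[-0.06125043  0.06931015  0.24883297] [-0.88579026 -0.71764945 -8.86856444]
```

View pics/s2.png

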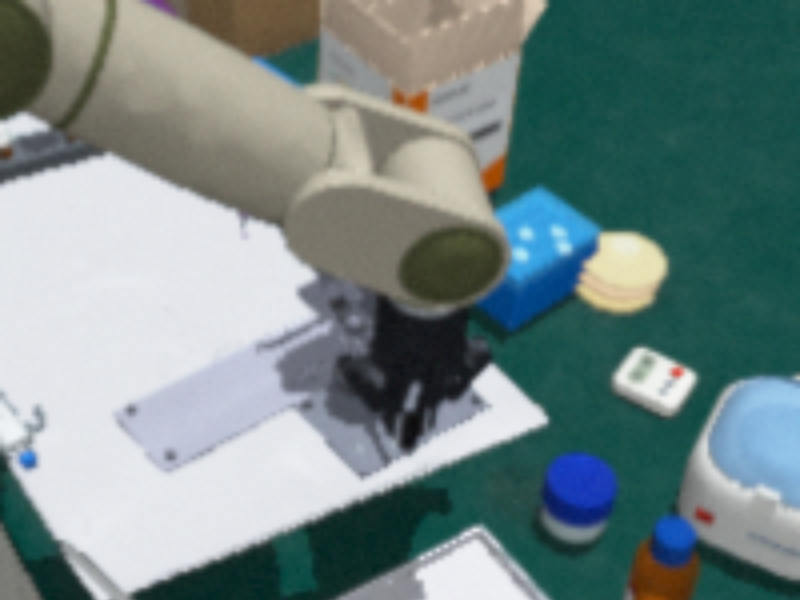

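>>> drive_tool(commands="0.02 0 0 0 0 0 0;0.02 0 0 0 0 0 0;0.0 0 0 0 0 0 0;0 0 0 0 0 0 0")

```text
time_s: 6.07
eef_pos: [613.3, -134.3, 82.4]
ee_rot: [-0.0, 0.808, 0.589, -0.001]
force: [-0.4, -5.0, -11.7]
grip_width: 0.194
grip_force: 21.6
```

```bash
python3 - <<'E'
from h import *
s=sense();print(s['eef_pos'],s['wrist_torque'],s['force'],s['ee_rot'])
E
```

```text
[ 613.29631243 -134.27698714   82.37705883] [-0.87411219  0.08982343  0.1759568 ] [ -0.36235583  -4.99897788 -11.71138064] [-2.45964969e-04  8.08296304e-01  5.88775445e-01 -7.06316352e-04]
```

>>> drive_tool(commands="0.02 0 0 0 0 0 0;0.02 0 0 0 0 0 0;0.02 0 0 0 0 0 0;0.02 0 0 0 0 0 0;0 0 0 0 0 0 0;0 0 0 0 0 0 0")

```text
time_s: 6.57
eef_pos: [621.5, -134.4, 82.5]
ee_rot: [0.0, 0.808, 0.589, -0.001]
force: [1.2, -5.0, -11.1]
grip_width: 0.196
grip_force: 21.4
```

>>> drive_tool(commands="0 0 0 0 0 0 60;0 0 0 0 0 0 60;0 0 0 0 0 0 60;0 0 0 0 0 0 60;0 0 0.3 0 0 0 60;0 0 0.35 0 0 0 60;0 0 0.35 0 0 0 60;0 0 0.35 0 0 0 60;0 0 0.1 0 0 0 60;0 0 0 0 0 0 60")

```text
time_s: 7.4
eef_pos: [622.5, -134.0, 232.2]
ee_rot: [0.003, 0.808, 0.589, 0.002]
force: [0.8, -0.2, -1.2]
grip_width: 0.6
grip_force: 0.0
```

```bash
python3 - <<'E'
from h import *
s=sense();p=capture('wrist');cv2.imwrite('pics/w3.png',p['pixels']);print(s['eef_pos'],s['joints'])
a=.0926;Rz=np.array([[np.cos(a),-np.sin(a)],[np.sin(a),np.cos(a)]])
for l in((-250,45,8),(-250,-45,8),(-45,-75,76)):print(l,proj(p,[*(Rz@l[:2]+[660,40]),l[2]],s))
for t in(0,.6,1.2):
  q=np.arctan2(-77,-64)+t;print(t,proj(p,[*(Rz@(np.array([-45,-75])+100*np.array([np.cos(q),np.sin(q)]))+[660,40]),80],s))
E
```

```text
[ 622.51782454 -133.99118147  232.18364175] [-3.95764015e-01  5.72157914e-01  1.15343705e+00  2.33454552e-04
  1.40895270e+00 -8.41876054e-02]
(-250, 45, 8) [41.63893444 45.30109426]
(-250, -45, 8) [ 89.78502439 130.33621487]
(-45, -75, 76) [279.07297712  68.98344482]
0 [247.73180671 191.90975799]
0.6 [319.58384791 191.02479834]
1.2 [380.57963677 150.20365478]
```

View pics/w3.png

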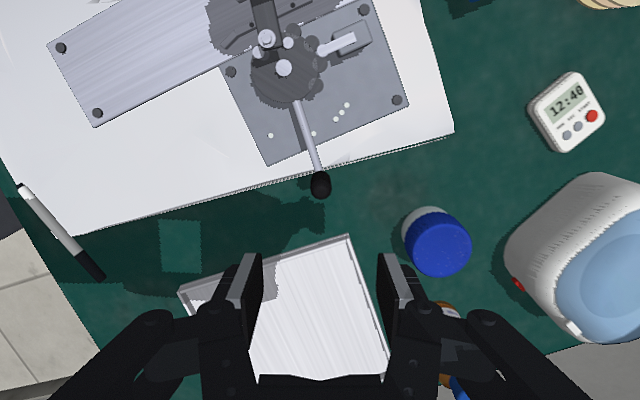

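The knob is at (320,185) against the two-dot prediction of (320,191), so the lever is in the two-dot notch. I move on to the rack.

>>> drive_tool(commands="-0.07 0 0.35 0 0 0.116 100;-0.07 0.15 0.35 0 0 0.116 100;-0.07 0.32 0 0 0 0.116 100;-0.07 0.32 0 0 0 0.116 100;-0.07 0.32 0 0 0 0.116 100;-0.07 0.32 0 0 0 0.116 100;-0.07 0.32 0 0 0 0.116 100;-0.07 0.32 0 0 0 0.116 100;-0.07 0.32 0 0 0 0.116 100;-0.07 0.32 0 0 0 0.116 100;-0.07 0.32 0 0 0 0.116 100;-0.07 0.32 0 0 0 0.116 100;-0.07 0.32 0 0 0 0.116 100;-0.07 0.32 0 0 0 0.116 100;-0.07 0.32 0 0 0 0.116 100;-0.07 0.32 -0.2 0 0 0.116 100;-0.07 0.32 -0.2 0 0 0.116 100;-0.07 0.32 -0.2 0 0 0.116 100;-0.07 0.30 -0.2 0 0 0.116 100;-0.07 0.2 -0.1 0 0 0.116 100")

```text
time_s: 9.12
eef_pos: [479.2, 444.9, 202.8]
ee_rot: [-0.003, 0.027, 1.0, -0.002]
force: [-0.1, -0.8, 0.4]
grip_width: 0.999
grip_force: 0.0
```

```bash
cat >> h.py <<'E'
from scipy.optimize import least_squares
def W(q,l):
    a=R.from_euler('z',q[2]).as_matrix();return a@np.array(l,float)+[q[0],q[1],0]
def yaw(s):
    M=rot(s['ee_rot']);return np.degrees(np.arctan2(M[1,0],M[0,0]))
def overlay(p,s,q,pts,fn):
    im=p['pixels'].copy()
    for l in pts:
        u=proj(p,W(q,l),s);cv2.circle(im,tuple(int(round(v)) for v in u),3,(0,0,255),1)
    cv2.imwrite(fn,im)
E
python3 - <<'E'
from h import *
s=sense();p=capture('wrist');print(s['time_s'],s['eef_pos'],yaw(s),s['joints'])
q=[500.5,442.7,-.0665]
overlay(p,s,q,[(x,y,28) for x in(-85,85) for y in(-23,23)]+[(55,0,54),(-55,0,54)],'pics/w4.png')
E
```

```text
9.1167 [479.23794543 444.91957836 202.81707594] 176.87006167931523 [ 5.69292324e-01  6.39428952e-01  1.11878048e+00  5.18167045e-04
  1.39051573e+00 -9.46982424e-01]
```

View pics/w4.png

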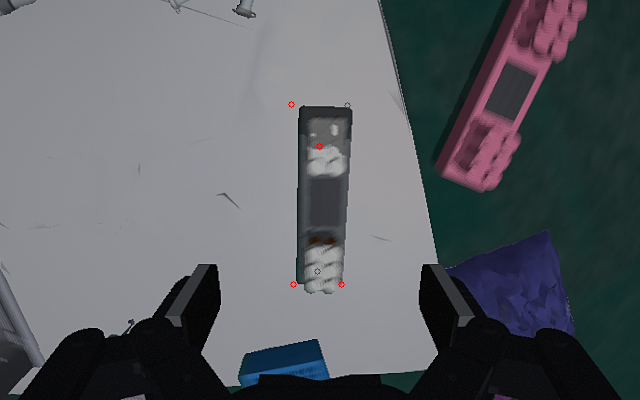

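The grey rack lies under the gripper, with its near corners at (300,107) and (351,108) and mats at (327,148) and (323,267). It is about 5 mm left of the estimate. I correct and grip.

>>> drive_tool(commands="0.03 0.04 -0.25 0 0 -0.01 100;0 0 -0.3 0 0 0 100;0 0 -0.3 0 0 0 100;0 0 -0.3 0 0 0 100;0 0 -0.3 0 0 0 100;0 0 -0.15 0 0 0 100;0 0 0 0 0 0 100;0 0 0 0 0 0 100")

```text
time_s: 9.83
eef_pos: [483.8, 446.7, 47.0]
ee_rot: [-0.001, 0.034, 0.999, -0.001]
force: [0.1, 0.4, 1.5]
grip_width: 0.998
grip_force: 0.0
```

```bash
python3 - <<'E'
from h import *
s=sense();p=capture('wrist');print(s['eef_pos'],yaw(s),s['force'])
cv2.imwrite('pics/w5.png',p['pixels'])
E
```

```text
[483.83937348 446.65548105  46.95351185] 176.05931676861653 [0.0542261  0.36100839 1.45643584]
```

View pics/w5.png

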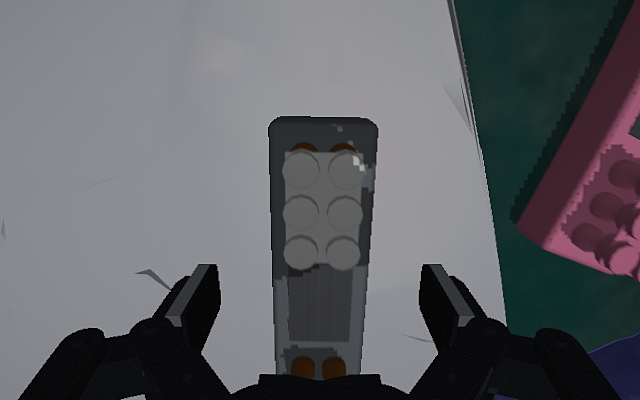

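>>> drive_tool(commands="0 0 -0.11 0 0 0 100;0 0 -0.11 0 0 0 100;0 0 0 0 0 0 100;0 0 0 0 0 0 0;0 0 0 0 0 0 0;0 0 0 0 0 0 0;0 0 0 0 0 0 0;0 0 0 0 0 0 0;0 0 0 0 0 0 0", force=60)

```text
time_s: 10.63
eef_pos: [484.8, 447.4, 27.2]
ee_rot: [0.001, 0.034, 0.999, 0.0]
force: [-0.9, -0.3, 6.4]
grip_width: 0.522
grip_force: 63.6
```

```bash
python3 - <<'E'
from h import *
pt=capture('top');pw=capture('wrist')
s3=dict(eef_pos=[622.52,-133.99,232.18],ee_rot=[.003,.808,.589,.002])
c=lambda x,y:np.array((315+x/6,160+y/6))
T=[(c(155,147),(-30,0,203)),(c(387,272),(-109,-152,88)),(c(104,515),(-250,45,8)),(c(235,505),(-250,-45,8))]
Wr=[((320,185),(-54.3,-174.6,75)),((47,40),(-250,45,8)),((95,127),(-250,-45,8)),((284,68),(-45,-75,76))]
ft=lambda q:4*np.concatenate([proj(pt,W(q,l))-o for o,l in T])
fw=lambda q:np.concatenate([proj(pw,W(q,l),s3)-o for o,l in Wr])
for f in(ft,fw,lambda q:np.r_[ft(q),fw(q)]):
    r=least_squares(f,[660,40,.09]);print(r.x,np.round(r.fun,1))
E
```

```text
[6.60435443e+02 4.02102190e+01 9.42340570e-02] [-0.5 -2.2  2.1 -1.2 -1.7  2.9  0.2  0.8]
[6.65942181e+02 3.92709704e+01 8.27437201e-02] [ 3.2  2.6 -2.1  0.3 -2.6 -0.7  0.4 -1.4]
[6.63059997e+02 3.99987575e+01 9.06716941e-02] [-0.5 -5.1  1.9 -3.3 -2.4  0.2 -0.5 -1.6  1.4  2.7 -4.1  2.9 -4.   1.3
 -2.6 -0.9]
```

>>> drive_tool(commands="0 0 0.1 0 0 0 0;0 0 0.3 0 0 0 0;0 0 0.3 0 0 0 0;0 0 0.3 0 0 0 0;0 0 0 0 0 0 0")

```text
time_s: 11.15
eef_pos: [486.3, 448.5, 133.2]
ee_rot: [0.004, 0.034, 0.999, 0.003]
force: [0.2, 1.0, -0.9]
grip_width: 0.524
grip_force: 62.8
```

>>> drive_tool(commands="-0.017 -0.15 0 0 0 0.015 0;-0.017 -0.305 0 0 0 0.015 0;-0.017 -0.305 0 0 0 0.015 0;-0.017 -0.305 0 0 0 0.015 0;-0.017 -0.305 0 0 0 0.015 0;-0.017 -0.305 0 0 0 0.015 0;-0.017 -0.305 0 0 0 0.015 0;-0.017 -0.305 0 0 0 0.015 0;-0.017 -0.305 0 0 0 0.015 0;-0.017 -0.305 0 0 0 0.015 0;-0.017 -0.305 0 0 0 0.015 0;-0.017 -0.305 0 0 0 0.015 0;-0.017 -0.305 0 0 0 0.015 0;-0.017 -0.305 0 0 0 0.014 0;-0.01 -0.15 -0.2 0 0 0 0;0 0 -0.3 0 0 0 0;0 0 -0.3 0 0 0 0;0 0 0 0 0 0 0;0 0 0 0 0 0 0")

```text
time_s: 12.73
eef_pos: [458.9, 20.9, 45.9]
ee_rot: [-0.002, -0.048, 0.999, 0.0]
force: [-0.1, -0.1, -1.9]
grip_width: 0.521
grip_force: 63.2
```

```bash
python3 - <<'E'
from h import *
s=sense();print(s['eef_pos'],yaw(s),s['joints'],s['grip_width'])
p=capture('wrist');cv2.imwrite('pics/w6.png',p['pixels'])
E
```

```text
[458.91089832  20.87287388  45.88916423] -174.50809403091912 [-2.10503877e-01  4.58350296e-01  1.90600425e+00  1.66011000e-05
  7.80390330e-01 -1.87716242e+00] 0.5206230808125879
```

View pics/w6.png

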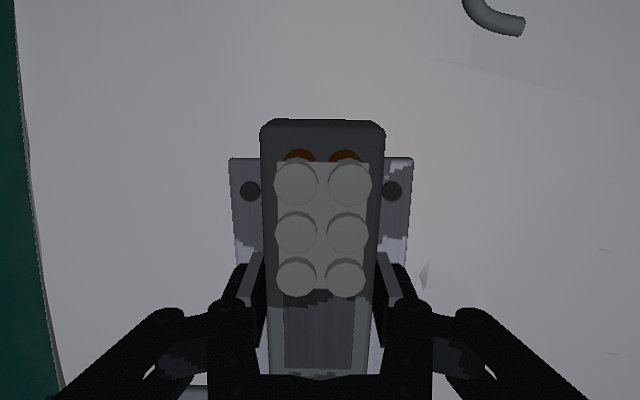

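The bed front edge (row 158, columns 229–413) is centred on the rack at column 322. I lower it and slide it in.

>>> drive_tool(commands="0 0 -0.045 0 0 0 0;0 0 -0.045 0 0 0 0;0 0 0 0 0 0 0;0.08 0.0073 0 0 0 0 0;0.08 0.0073 0 0 0 0 0;0.08 0.0073 0 0 0 0 0;0.08 0.0073 0 0 0 0 0;0.08 0.0073 0 0 0 0 0;0.08 0.0073 0 0 0 0 0;0.08 0.0073 0 0 0 0 0;0.08 0.0073 0 0 0 0 0;0.08 0.0073 0 0 0 0 0;0.08 0.0073 0 0 0 0 0;0 0 0 0 0 0 0;0 0 0 0 0 0 0")

```text
time_s: 14.03
eef_pos: [541.0, 28.6, 37.2]
ee_rot: [0.001, -0.048, 0.999, 0.0]
force: [2.2, 6.0, -5.6]
grip_width: 0.523
grip_force: 62.7
```

>>> drive_tool(commands="0.04 0.003 0 0 0 0 0;0.04 0.003 0 0 0 0 0;0.03 0.003 0 0 0 0 0;0.02 0.002 0 0 0 0 0;0 0 -0.02 0 0 0 0;0 0 0 0 0 0 0")

```text
time_s: 14.53
eef_pos: [553.3, 29.8, 35.3]
ee_rot: [0.0, -0.048, 0.999, 0.0]
force: [-1.6, 5.2, -3.5]
grip_width: 0.521
grip_force: 63.0
```

>>> drive_tool(commands="0.02 0.002 0 0 0 0 0;0.02 0.002 0 0 0 0 0;0.02 0.002 0 0 0 0 0;0 0 0 0 0 0 0;0 0 0 0 0 0 0")

```text
time_s: 14.95
eef_pos: [558.2, 30.3, 35.2]
ee_rot: [-0.001, -0.048, 0.999, 0.0]
force: [-8.1, 4.7, 2.9]
grip_width: 0.524
grip_force: 63.6
```

>>> drive_tool(commands="0.02 0.002 0 0 0 0 0;0.01 0.001 0 0 0 0 0;0 0 0 0 0 0 0;0 0 0 0 0 0 0")

```text
time_s: 15.28
eef_pos: [558.4, 30.3, 35.2]
ee_rot: [-0.005, -0.049, 0.999, 0.0]
force: [-25.1, -0.2, 15.8]
grip_width: 0.528
grip_force: 65.3
```

>>> drive_tool(commands="-0.03 -0.003 0 0 0 0 0;0 0 0 0 0 0 75;0 0 0 0 0 0 75;0 0 0 0 0 0 75;0 0 0 0 0 0 75;-0.03 -0.003 0.1 0 0 0 75;0 0 0.3 0 0 0 75;0 0 0.35 0 0 0 75;0 0 0.35 0 0 0 75;0 0 0.35 0 0 0 75;0 0 0.35 0 0 0 0;0 0 0.35 0 0 0 0;0 0 0.1 0 0 0 0;0.2 0.02 0 0 0 0 0;0.3 0.03 0 0 0 0 0;0.25 0.02 0 0 0 0 0;0 0 0 0 0 0 0;0 0 0 0 0 0 0")

```text
time_s: 16.78
eef_pos: [630.8, 36.4, 259.5]
ee_rot: [-0.001, -0.048, 0.999, 0.0]
force: [-0.1, -0.5, -1.0]
grip_width: 0.002
grip_force: 0.0
```

```bash
python3 - <<'E'
from h import *
s=sense();print(s['eef_pos'],yaw(s),s['force'],s['joints'])
pw=capture('wrist');pt=capture('top');ps=capture('side')
for p in(pt,ps):
    for n in('ram_top','rack_a'):print([(np.round(b['position'],1).tolist(),round(b['confidence'],2)) for b in boxes_of(p,n)[:3]])
q=(661.5,40,.091);print(proj(pt,W(q,(-85,0,36))),proj(ps,W(q,(-85,0,36))))
# look for the black palm in wrist view
print(proj(pw,W(q,(-30,0,203)),s))
cv2.imwrite('pics/w7.png',pw['pixels']);cv2.imwrite('pics/s7.png',ps['pixels']);
E
```

```text
[630.80148061  36.37367349 259.51103359] -174.5069577515935 [-0.06190961 -0.45163341 -0.97213893] [-1.27491993e-01  5.50409373e-01  1.11803647e+00 -7.20513741e-05
  1.47443765e+00 -1.79415288e+00]
[]
[([195.6, 246.3], 0.86)]
[([344.2, 222.3], 0.5)]
[([326.3, 239.7], 0.97), ([422.6, 296.1], 0.24)]
[339.34187098 203.70074295] [330.05259675 236.55943627]
[319.52992349 235.0523754 ]
```

>>> drive_tool(commands="0.01 0.01 -0.1 0 0 0 0;0 0 -0.15 0 0 0 0;0 0 -0.1 0 0 0 0;0 0 -0.05 0 0 0 0;0 0 -0.03 0 0 0 0;0 0 -0.03 0 0 0 0;0 0 -0.03 0 0 0 0;0 0 0 0 0 0 0")

```text
time_s: 17.8
eef_pos: [631.6, 37.5, 211.6]
ee_rot: [0.0, -0.048, 0.999, -0.0]
force: [-3.9, 0.7, 5.4]
grip_width: 0.0
grip_force: 2.3
```

>>> drive_tool(commands="0 0 -0.02 0 0 0 0;0 0 -0.02 0 0 0 0;0 0 -0.02 0 0 0 0;0 0 -0.01 0 0 0 0;0 0 0 0 0 0 0;0 0 0 0 0 0 0")

```text
time_s: 18.3
eef_pos: [631.7, 37.4, 206.0]
ee_rot: [0.001, -0.048, 0.999, -0.0]
force: [-6.0, 0.3, 10.5]
grip_width: 0.003
grip_force: 4.9
```

>>> drive_tool(commands="0 0 -0.02 0 0 0 0;0 0 -0.02 0 0 0 0;0 0 -0.02 0 0 0 0;0 0 0 0 0 0 0;0 0 0 0 0 0 0;0 0 0 0 0 0 0")

```text
time_s: 18.8
eef_pos: [631.8, 37.5, 203.8]
ee_rot: [0.002, -0.048, 0.999, -0.001]
force: [-15.0, 1.2, 31.0]
grip_width: -0.001
grip_force: 15.6
```

>>> drive_tool(commands="0 0 -0.02 0 0 0 0;0 0 0 0 0 0 0;0 0 0 0 0 0 0")

```text
time_s: 19.05
eef_pos: [631.9, 37.5, 203.6]
ee_rot: [0.003, -0.048, 0.999, -0.001]
force: [-20.0, 0.5, 41.3]
grip_width: 0.0
grip_force: 21.0
```

The ram is at its hard stop (203.6 against 220.1 up, so 16.5 mm down). I go back to the rack.

>>> drive_tool(commands="0 0 0.3 0 0 0 0;0 0 0.35 0 0 0 0;-0.26 -0.025 0 0 0 0 75;-0.3 -0.025 0 0 0 0 75;-0.2 -0.02 0 0 0 0 75;0 0 -0.3 0 0 0 75;0 0 -0.35 0 0 0 75;0 0 -0.35 0 0 0 75;0 0 -0.35 0 0 0 75;0 0 -0.35 0 0 0 75;0 0 -0.3 0 0 0 75;0 0 -0.2 0 0 0 75;0 0 0 0 0 0 75;0 0 0 0 0 0 75")

```text
time_s: 20.22
eef_pos: [555.8, 30.3, 41.4]
ee_rot: [-0.0, -0.048, 0.999, 0.0]
force: [-0.5, 0.1, -0.0]
grip_width: 0.747
grip_force: 0.0
```

>>> drive_tool(commands="0 0 -0.05 0 0 0 75;0 0 0 0 0 0 0;0 0 0 0 0 0 0;0 0 0 0 0 0 0;0 0 0 0 0 0 0;0 0 0 0 0 0 0;0 0 0.02 0 0 0 0;-0.1 -0.009 0 0 0 0 0;-0.15 -0.0135 0 0 0 0 0;-0.15 -0.0135 0 0 0 0 0;-0.15 -0.0135 0 0 0 0 0;-0.15 -0.0135 0 0 0 0 0;-0.15 -0.0135 0 0 0 0 0;-0.15 -0.0135 0 0 0 0 0;0 0 0.3 0 0 0 0;0 0 0.3 0 0 0 0;0 0 0 0 0 0 0")

```text
time_s: 21.63
eef_pos: [457.9, 21.0, 103.0]
ee_rot: [0.004, -0.048, 0.999, -0.001]
force: [2.5, -0.2, -1.8]
grip_width: 0.521
grip_force: 63.2
```

```bash
python3 - <<'E'
from h import *
s=sense();p=capture('wrist');cv2.imwrite('pics/w8.png',p['pixels']);print(s['eef_pos'],yaw(s))
a=cv2.cvtColor(cv2.imread('pics/w6.png'),6).astype(int);b=cv2.cvtColor(p['pixels'],6).astype(int)
for y in(140,200,240,270):print(y,a[y,255:395:10],b[y,255:395:10])
print(a[100:320:8,322]);print(b[100:320:8,322])
print(proj(p,s['eef_pos']+np.array([0,0,20]),s))
E
```

```text
[457.87647177  21.00644386 102.96635942] -174.4994867720277
140 [145  44  44  44  44  44  44  44  45  44  45  43  44 120] [60 41 42 43 42 43 42 42 43 44 41 44 42 58]
200 [48 42 42 92 90 93 94 93 84 92 92 91 43 60] [102  40  39  88  89  89  91  90  88  89  90  60  40 121]
240 [ 69  39  41  91  91  92  87  94  92  92  93  93  40 124] [151  37  45  90  89  90  87  89  89  90  89  76  24 104]
270 [53 33 45 95 94 94 72 92 94 93 94 42  2 52] [50  1 42 89 91 91 95 87 91 91 90 44  6 50]
[147 148 148  32  44  45  44  44  94  94  94  93  93  94  93  93  94  93
  93  93  93  93  93  92  31  29  53  51]
[143 142 143  29  39  42  41  43  42  90  89  89  90  91  90  91  90  90
  90  91  90  89  90  89  27  50  50  49]
[317.41360861 322.7257943 ]
```

>>> drive_tool(commands="0 0 0 0 0 -0.154 0;0 0 0 0 0 -0.154 0;0 0 0 0 0 -0.154 0;0 0 0 0 0 -0.154 0;0 0 0 0 0 -0.154 0;0 0 0 0 0 -0.154 0;0 0 0 0 0 -0.154 0;0 0 0 0 0 -0.154 0;0 0 0 0 0 -0.154 0;0 0 0 0 0 -0.154 0;0 0 0 0 0 -0.154 0;0 0 0 0 0 -0.154 0;0 0 0 0 0 -0.154 0;0 0 0 0 0 -0.154 0;0 0 0 0 0 -0.154 0;0 0 0 0 0 -0.154 0;0 0 0 0 0 -0.154 0;0 0 0 0 0 -0.154 0;0 0 0 0 0 -0.154 0;0 0 0 0 0 -0.154 0")

```text
time_s: 23.35
eef_pos: [455.1, 21.5, 97.1]
ee_rot: [-0.001, 0.919, 0.395, -0.001]
force: [-0.7, -0.1, -2.4]
grip_width: 0.521
grip_force: 63.1
```

>>> drive_tool(commands="0 0 0 0 0 -0.154 0;0 0 0 0 0 -0.154 0;0 0 0 0 0 -0.154 0;0 0 0 0 0 -0.154 0;0 0 0 0 0 -0.154 0;0.1 0.009 0 0 0 -0.15 0;0.1 0.009 -0.1 0 0 0 0;0 0 -0.25 0 0 0 0;0 0 0 0 0 0 0;0 0 0 0 0 0 0")

```text
time_s: 24.18
eef_pos: [474.4, 23.4, 62.0]
ee_rot: [-0.001, 0.999, 0.048, -0.002]
force: [-0.4, 0.5, -2.1]
grip_width: 0.521
grip_force: 63.0
```

```bash
python3 - <<'E'
from h import *
s=sense();print(s['eef_pos'],yaw(s),s['joints'],s['grip_width'])
q=(661.5,40,.091);a=-q[2];d=s['eef_pos'][:2]-np.array(q[:2]);print(d[0]*np.cos(a)-d[1]*np.sin(a),d[0]*np.sin(a)+d[1]*np.cos(a))
E
```

```text
[474.4252708   23.4419937   62.01701247] 5.495062483301514 [-1.97991342e-01  4.54464261e-01  1.85075697e+00  2.03997171e-05
  8.40642495e-01  1.27688697e+00] 0.5207174399591307
-187.80538049033296 0.5108192285725259
```

>>> drive_tool(commands="0 0 -0.15 0 0 0 0;0 0 -0.1 0 0 0 0;0 0 -0.02 0 0 0 0;0 0 0 0 0 0 0")

```text
time_s: 24.52
eef_pos: [475.7, 23.1, 37.1]
ee_rot: [0.0, 0.999, 0.048, 0.0]
force: [-2.5, 0.1, 3.7]
grip_width: 0.523
grip_force: 65.5
```

>>> drive_tool(commands="0 0 0 0 0 0 75;0 0 0 0 0 0 75;0 0 0 0 0 0 75;0 0 0.15 0 0 0 75;0 0 0.3 0 0 0 75;0 0 0.35 0 0 0 75;0 0 0 0 0 0.154 75;-0.1 -0.009 0 0 0 0.154 75;-0.1 -0.009 0 0 0 0.154 75;-0.1 -0.009 0 0 0 0.154 75;-0.05 -0.005 0 0 0 0.154 75;0 0 0 0 0 0.154 75;0 0 0 0 0 0.154 75;0 0 0 0 0 0.154 75;0 0 0 0 0 0.154 75;0 0 0 0 0 0.154 75;0 0 0 0 0 0.154 75;0 0 0 0 0 0.154 75;0 0 0 0 0 0.154 75;0 0 0 0 0 0.154 75")

```text
time_s: 26.18
eef_pos: [440.7, 20.0, 116.4]
ee_rot: [0.0, 0.624, 0.782, 0.0]
force: [-0.3, -0.5, -0.0]
grip_width: 0.751
grip_force: 0.0
```

>>> drive_tool(commands="0 0 0 0 0 0.154 75;0 0 0 0 0 0.154 75;0 0 0 0 0 0.154 75;0 0 0 0 0 0.154 75;0 0 0 0 0 0.154 75;0 0 0 0 0 0.154 75;0 0 0 0 0 0.154 75;0 0 0 0 0 0.154 75;0 0 0 0 0 0.154 75;0 0 0 0 0 0.154 75;0 0 0 0 0 0.154 75;0 0 0 0 0 0.15 75;0 0 0 0 0 0 75;0 0 0 0 0 0 75")

```text
time_s: 27.35
eef_pos: [440.7, 20.0, 116.4]
ee_rot: [0.0, -0.046, 0.999, -0.0]
force: [0.4, 0.2, -0.3]
grip_width: 0.751
grip_force: 0.0
```

```bash
python3 - <<'E'
from h import *
s=sense();print(s['eef_pos'],yaw(s))
p=capture('wrist')
cv2.imwrite('pics/w9.png',p['pixels'])
E
```

```text
[440.65364268  19.9897365  116.39080011] -174.7134957573243
```

View pics/w9.png

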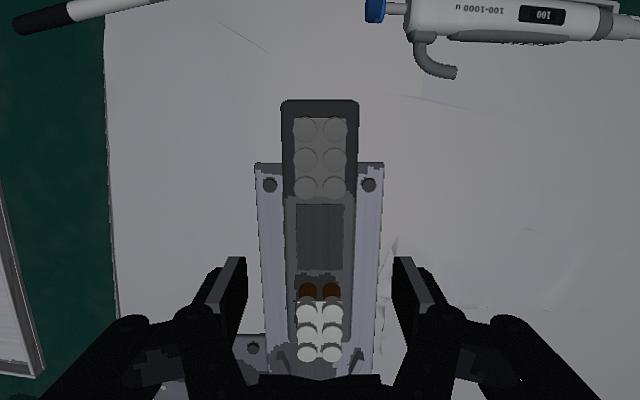

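The picture shows the rack on the bed, centred and straight, turned end for end, with the proud caps now toward the press. I regrip.

>>> drive_tool(commands="0 0 -0.2 0 0 0 75;0 0 -0.3 0 0 0 75;0 0 -0.2 0 0 0 75;0 0 -0.11 0 0 0 75;0 0 0 0 0 0 75;0 0 0 0 0 0 0;0 0 0 0 0 0 0;0 0 0 0 0 0 0;0 0 0 0 0 0 0;0 0 0.015 0 0 0 0;0 0 0 0 0 0 0")

```text
time_s: 28.32
eef_pos: [440.7, 20.0, 37.2]
ee_rot: [0.0, -0.048, 0.999, -0.0]
force: [0.0, -0.7, -2.5]
grip_width: 0.521
grip_force: 61.6
```

>>> drive_tool(commands="0.08 0.0073 0 0 0 0 0;0.08 0.0073 0 0 0 0 0;0.08 0.0073 0 0 0 0 0;0.08 0.0073 0 0 0 0 0;0.08 0.0073 0 0 0 0 0;0.08 0.0073 0 0 0 0 0;0.08 0.0073 0 0 0 0 0;0.08 0.0073 0 0 0 0 0;0.08 0.0073 0 0 0 0 0;0.08 0.0073 0 0 0 0 0;0.08 0.0073 0 0 0 0 0;0.08 0.0073 0 0 0 0 0;0.08 0.0073 0 0 0 0 0;0 0 0 0 0 0 0;0 0 0 0 0 0 0")

```text
time_s: 29.57
eef_pos: [544.7, 29.5, 36.6]
ee_rot: [-0.0, -0.048, 0.999, 0.0]
force: [0.3, 0.2, -2.4]
grip_width: 0.521
grip_force: 61.6
```

>>> drive_tool(commands="0.04 0.0037 0 0 0 0 0;0.04 0.0037 0 0 0 0 0;0.03 0.0027 0 0 0 0 0;0.02 0.0018 0 0 0 0 0;0.02 0.0018 -0.01 0 0 0 0;0 0 0 0 0 0 0;0 0 0 0 0 0 0")

```text
time_s: 30.15
eef_pos: [559.4, 30.8, 36.3]
ee_rot: [-0.0, -0.048, 0.999, -0.0]
force: [-4.7, -0.4, 5.4]
grip_width: 0.522
grip_force: 62.5
```

>>> drive_tool(commands="0.02 0.0018 0 0 0 0 0;0.02 0.0018 0 0 0 0 0;0 0 0 0 0 0 0;0 0 0 0 0 0 0")

```text
time_s: 30.48
eef_pos: [563.0, 31.2, 36.3]
ee_rot: [-0.001, -0.048, 0.999, -0.0]
force: [-7.1, -0.8, 6.1]
grip_width: 0.52
grip_force: 62.7
```

>>> drive_tool(commands="-0.02 -0.002 0 0 0 0 0;0 0 0 0 0 0 75;0 0 0 0 0 0 75;0 0 0 0 0 0 75;-0.06 -0.0055 0 0 0 0 75;0 0 0.3 0 0 0 75;0 0 0.35 0 0 0 75;0 0 0.35 0 0 0 75;-0.3 -0.027 0 0 0 0 0;-0.35 -0.032 0 0 0 0 0;-0.28 -0.025 0 0 0 0 0;0 0 -0.3 0 0 0 0;0 0 -0.35 0 0 0 0;0 0 -0.35 0 0 0 0;0 0 0 0 0 0 0;0 0 0 0 0 0 0")

```text
time_s: 31.82
eef_pos: [461.9, 22.2, 35.5]
ee_rot: [-0.001, -0.048, 0.999, 0.0]
force: [1.0, 0.0, 0.7]
grip_width: 0.001
grip_force: 0.0
```

>>> drive_tool(commands="0.05 0.0045 0 0 0 0 0;0.05 0.0045 0 0 0 0 0;0.03 0.003 0 0 0 0 0;0.03 0.003 0 0 0 0 0;0.03 0.003 0 0 0 0 0;0 0 0 0 0 0 0;0 0 0 0 0 0 0")

```text
time_s: 32.4
eef_pos: [481.5, 23.9, 36.0]
ee_rot: [-0.0, -0.048, 0.999, 0.0]
force: [-2.8, -0.6, 1.8]
grip_width: 0.003
grip_force: 1.4
```

>>> drive_tool(commands="0.02 0.002 0 0 0 0 0;0.02 0.002 0 0 0 0 0;0 0 0 0 0 0 0;0 0 0 0 0 0 0")

```text
time_s: 32.73
eef_pos: [481.8, 24.2, 35.5]
ee_rot: [-0.005, -0.048, 0.999, 0.0]
force: [-22.9, -5.9, 17.0]
grip_width: 0.002
grip_force: 11.9
```

>>> drive_tool(commands="-0.1 -0.009 0 0 0 0 0;0 0 0.3 0 0 0 0;0 0 0.4 0 0 0 0;0 0 0.4 0 0 0 0;0 0 0.4 0 0 0 0;0 0 0.4 0 0 0 0;0 0 0.3 0 0 0 0;0.3 0.027 0 0 0 0 0;0.35 0.032 0 0 0 0 0;0.35 0.032 0 0 0 0 0;0.35 0.032 0 0 0 0 0;0.2 0.018 0 0 0 0 0;0 0 0 0 0 0 0;0 0 0 0 0 0 0;0 0 0 0 0 0 0")

```text
time_s: 33.98
eef_pos: [630.2, 37.5, 255.8]
ee_rot: [-0.0, -0.048, 0.999, 0.0]
force: [-0.7, -0.1, -0.5]
grip_width: 0.001
grip_force: 0.0
```

>>> drive_tool(commands="0.015 0 -0.1 0 0 0 0;0 0 -0.15 0 0 0 0;0 0 -0.1 0 0 0 0;0 0 -0.03 0 0 0 0;0 0 -0.03 0 0 0 0;0 0 -0.03 0 0 0 0;0 0 -0.03 0 0 0 0;0 0 -0.03 0 0 0 0;0 0 -0.02 0 0 0 0;0 0 -0.02 0 0 0 0;0 0 0 0 0 0 0;0 0 0 0 0 0 0")

```text
time_s: 34.98
eef_pos: [631.8, 37.5, 204.0]
ee_rot: [0.0, -0.048, 0.999, -0.0]
force: [-7.3, -0.6, 10.1]
grip_width: -0.005
grip_force: 5.9
```

>>> drive_tool(commands="0 0 -0.02 0 0 0 0;0 0 -0.02 0 0 0 0;0 0 -0.02 0 0 0 0;0 0 0 0 0 0 0;0 0 0 0 0 0 0")

```text
time_s: 35.4
eef_pos: [632.0, 37.5, 203.6]
ee_rot: [0.003, -0.048, 0.999, -0.001]
force: [-21.4, 0.4, 43.4]
grip_width: -0.0
grip_force: 21.9
```

>>> drive_tool(commands="0 0 0.3 0 0 0 0;0 0 0.36 0 0 0 0;-0.26 -0.025 0 0 0 0 75;-0.3 -0.025 0 0 0 0 75;-0.2 -0.018 0 0 0 0 75;0 0 -0.3 0 0 0 75;0 0 -0.35 0 0 0 75;0 0 -0.35 0 0 0 75;0 0 -0.35 0 0 0 75;0 0 -0.35 0 0 0 75;0 0 -0.3 0 0 0 75;0 0 -0.24 0 0 0 75;0 0 0 0 0 0 75;0 0 0 0 0 0 75")

```text
time_s: 36.57
eef_pos: [556.1, 30.6, 37.9]
ee_rot: [-0.0, -0.048, 0.999, 0.0]
force: [1.3, -0.3, 1.4]
grip_width: 0.75
grip_force: 0.0
```

>>> drive_tool(commands="0 0 -0.02 0 0 0 75;0 0 0 0 0 0 0;0 0 0 0 0 0 0;0 0 0 0 0 0 0;0 0 0 0 0 0 0;0 0 0 0 0 0 0;0 0 0.02 0 0 0 0;-0.1 -0.009 0 0 0 0 0;-0.15 -0.0135 0 0 0 0 0;-0.15 -0.0135 0 0 0 0 0;-0.15 -0.0135 0 0 0 0 0;-0.15 -0.0135 0 0 0 0 0;-0.15 -0.0135 0 0 0 0 0;-0.15 -0.0135 0 0 0 0 0;0 0 0.3 0 0 0 0;0 0 0.35 0 0 0 0;0 0 0.2 0 0 0 0;0 0 0 0 0 0 0;0 0 0 0 0 0 0")

```text
time_s: 38.15
eef_pos: [456.3, 21.6, 123.4]
ee_rot: [0.001, -0.048, 0.999, -0.0]
force: [-1.0, -1.5, -3.5]
grip_width: 0.517
grip_force: 63.2
```

>>> drive_tool(commands="0.041 -0.15 0 0 0 -0.008 0;0.041 -0.29 0 0 0 -0.008 0;0.041 -0.29 0 0 0 -0.008 0;0.041 -0.29 0 0 0 -0.008 0;0.041 -0.29 0 0 0 -0.008 0;0.041 -0.29 0 0 0 -0.008 0;0.041 -0.29 0 0 0 -0.008 0;0.041 -0.29 0 0 0 -0.008 0;0.041 -0.29 0 0 0 -0.008 0;0.041 -0.29 0 0 0 -0.008 0;0.041 -0.29 0 0 0 -0.008 0;0.041 -0.29 0 0 0 -0.008 0;0 -0.15 0 0 0 0 0;0 0 0 0 0 0 0;0 0 0 0 0 0 0")

```text
time_s: 39.4
eef_pos: [504.5, -327.2, 120.6]
ee_rot: [-0.001, -0.01, 1.0, 0.001]
force: [0.1, 2.0, -2.5]
grip_width: 0.518
grip_force: 63.2
```

```bash
python3 - <<'E'
from h import *
s=sense();print(s['eef_pos'],yaw(s),s['grip_width'],s['joints'])
p=capture('wrist');cv2.imwrite('pics/w10.png',p['pixels'])
t=capture('top');cv2.imwrite('pics/t10.png',t['pixels']);
for n in('rack_a','tray'):
  for c in (p,t):print(n,[(np.round(b['position']).tolist(),round(b['confidence'],2)) for b in boxes_of(c,n)[:4]])
g=cv2.cvtColor(p['pixels'],6).astype(int);print(g[96:320:8,322])
E
```

```text
[ 504.53949027 -327.16040397  120.55634011] -178.8943562117368 0.5177259678989884 [-7.69956033e-01  6.00104004e-01  1.41087618e+00  1.38149858e-04
  1.13431158e+00 -2.36010470e+00]
rack_a [([315.0, 238.0], 0.57), ([600.0, 336.0], 0.37), ([324.0, 119.0], 0.3)]
rack_a [([194.0, 247.0], 0.61), ([431.0, 203.0], 0.52)]
tray [([323.0, 119.0], 0.73)]
tray [([415.0, 212.0], 0.77), ([436.0, 199.0], 0.38)]
[138 137 138 145  55  70  71  71  99 144 144 143 143 143 143 143 145 144
 144 144 143 145 142  44  52  52  85  85]
```

>>> drive_tool(commands="0.02 0 -0.2 0 0 0 0;0 0 -0.25 0 0 0 0;0 0 -0.2 0 0 0 0;0 0 -0.15 0 0 0 0;0 0 -0.04 0 0 0 0;0 0 0 0 0 0 0;0 0 0 0 0 0 0")

```text
time_s: 40.28
eef_pos: [507.8, -327.5, 39.7]
ee_rot: [0.0, -0.01, 1.0, -0.0]
force: [-0.2, -0.7, -2.7]
grip_width: 0.518
grip_force: 63.0
```

>>> drive_tool(commands="0 0 -0.03 0 0 0 0;0 0 -0.03 0 0 0 0;0 0 -0.02 0 0 0 0;0 0 0 0 0 0 0;0 0 0 0 0 0 0")

```text
time_s: 40.7
eef_pos: [507.9, -327.8, 33.7]
ee_rot: [0.001, -0.01, 1.0, -0.001]
force: [-7.4, 4.7, 18.4]
grip_width: 0.518
grip_force: 65.6
```

>>> drive_tool(commands="0 0 0.01 0 0 0 0;0 0 0 0 0 0 75;0 0 0 0 0 0 75;0 0 0 0 0 0 75;0 0 0 0 0 0 75;0 0 0.2 0 0 0 75;0 0 0.35 0 0 0 75;0 0 0.35 0 0 0 75;0 0 0.35 0 0 0 75;0 0 0.35 0 0 0 75;0 0 0 0 0 0 75;0 0 0 0 0 0 75")

```text
time_s: 41.7
eef_pos: [507.8, -327.8, 193.5]
ee_rot: [0.001, -0.01, 1.0, -0.001]
force: [1.0, -0.4, -0.5]
grip_width: 0.749
grip_force: 0.0
```

```bash
python3 - <<'E'
from h import *
s=sense();print(s['eef_pos'],s['grip_width'])
p=capture('wrist');t=capture('side')
a=p['pixels'];b=cv2.resize(t['pixels'][180:380,300:500],(400,400),interpolation=cv2.INTER_CUBIC)
cv2.imwrite('pics/fin.png',np.hstack([a[:,120:520],b]))
E
```

```text
[ 507.83016377 -327.78813882  193.49306361] 0.7491724527684409
```

View pics/fin.png

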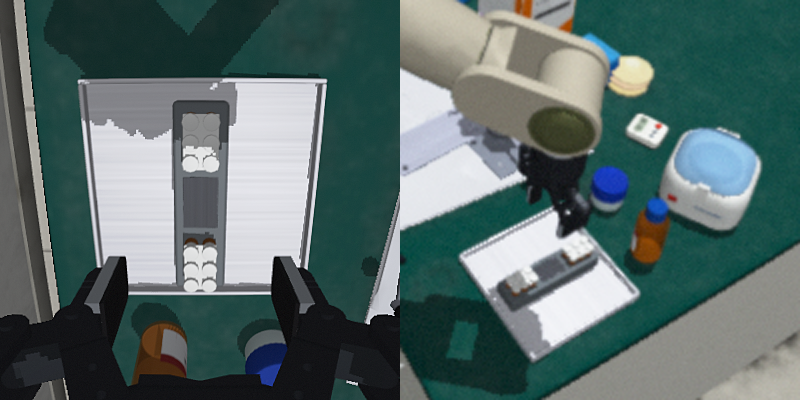

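The picture shows the rack flat in the tray, clear of its walls, and the jar and bottle untouched. Before locking, I check in the saved pictures that both strokes had the rack equally far home.

```bash
python3 - <<'E'
import cv2,numpy as np
for n in('w6','w8','w10'):
    g=cv2.cvtColor(cv2.imread(f'pics/{n}.png'),6).astype(int)
    print(n,[ (np.where(np.abs(np.diff(g[90:330,c],n=1))>20)[0]+90).tolist() for c in(300,322,345)])
from h import *
p=capture('wrist');s=sense()
# mat heights: rack pose from tray image via block corners then compare caps
print([(np.round(b['position'],1).tolist(),round(b['confidence'],2)) for b in boxes_of(p,'rack_a_mat_p')[:4]])
g=cv2.cvtColor(p['pixels'],6).astype(int);print([(np.where(np.abs(np.diff(g[70:300,c]))>20)[0]+70).tolist() for c in(308,320,332)])
for x in(-85,-32,-78,-30,30,32,78,85):
    print(x,[np.round(proj(p,(525.5+x,-327.6,z),s),1).tolist() for z in(4,32,52,58)])
E
```

```text
w6 [[118, 157, 211, 295], [118, 161, 288, 301], [118, 119, 158, 296, 297]]
w8 [[121, 122, 161, 295, 296], [122, 123, 165, 166, 288, 289, 293], [122, 161, 296]]
w10 [[120, 156, 162, 206, 210, 249, 253, 284, 285, 311], [120, 121, 159, 160, 277, 278, 279, 300], [117, 120, 121, 151, 155, 156, 161, 206, 209, 249, 253, 285, 286, 293]]
[([318.4, 147.2], 0.71), ([319.3, 267.8], 0.56)]
[[79, 80, 101, 102, 113, 114, 115, 136, 137, 147, 148, 156, 158, 174, 175, 179, 180, 236, 245, 249, 250, 264, 265, 266, 267, 280, 281, 282, 283, 297, 298], [79, 80, 101, 102, 115, 116, 148, 149, 166, 172, 173, 179, 180, 236, 237, 247, 248, 249, 253, 254, 255, 256, 257, 268, 270, 272, 273, 284, 286, 288, 289, 292, 293, 294, 295, 297, 298], [79, 80, 84, 85, 86, 91, 92, 101, 102, 114, 115, 116, 137, 138, 149, 151, 153, 154, 157, 158, 159, 173, 174, 179, 231, 241, 246, 247, 248, 249, 251, 252, 265, 266, 268, 269, 281, 282, 283, 284, 285, 293, 294, 295, 297, 298]]
-85 [[318.9, 99.4], [318.9, 101.2], [319.0, 102.7], [319.0, 103.2]]
-32 [[317.7, 160.1], [317.6, 167.5], [317.6, 173.6], [317.6, 175.6]]
-78 [[318.7, 107.7], [318.8, 110.3], [318.8, 112.5], [318.8, 113.2]]
-30 [[317.6, 162.3], [317.6, 169.8], [317.5, 176.1], [317.5, 178.2]]
30 [[316.4, 224.0], [316.2, 236.4], [316.1, 246.6], [316.1, 249.9]]
32 [[316.4, 226.0], [316.2, 238.5], [316.1, 248.8], [316.0, 252.2]]
78 [[315.5, 268.4], [315.3, 283.7], [315.1, 296.3], [315.1, 300.3]]
85 [[315.4, 274.6], [315.2, 290.2], [315.0, 303.0], [314.9, 307.2]]
```

Both mats' edges match the home height (rows 173 and 248, predicted 173.6 and 248.8). Next I lock the lever.

>>> drive_tool(commands="0 0 0.3 0 0 0 60;0.07 0.12 0.1 0 0 -0.152 60;0.07 0.12 0 0 0 -0.152 60;0.07 0.12 0 0 0 -0.152 60;0.07 0.12 0 0 0 -0.152 60;0.07 0.12 0 0 0 -0.152 60;0.07 0.12 0 0 0 -0.152 60;0.07 0.12 0 0 0 -0.152 60;0.07 0.12 0 0 0 -0.152 60;0.07 0.12 0 0 0 -0.152 60;0.07 0.12 0 0 0 -0.152 60;0.07 0.12 0 0 0 -0.152 60;0.07 0.12 0 0 0 -0.152 60;0.07 0.12 0 0 0 -0.152 60;0.07 0.12 0 0 0 -0.152 60;0.07 0.12 0 0 0 -0.152 60;0.07 0.12 0 0 0 -0.147 60;0 0 -0.2 0 0 0 60;0 0 0 0 0 0 60;0 0 0 0 0 0 60")

```text
time_s: 43.57
eef_pos: [618.7, -135.2, 210.2]
ee_rot: [-0.002, 0.809, 0.588, -0.001]
force: [-0.1, -0.0, 0.2]
grip_width: 0.6
grip_force: 0.0
```

```bash
python3 - <<'E'
from h import *
s=sense();p=capture('wrist');print(s['eef_pos'],yaw(s),s['joints'])
q=(661.5,40,.091);print(proj(p,W(q,(-54.3,-174.6,75)),s),proj(p,W(q,(-109,-152,75)),s))
g=p['pixels'].max(2)
m=(g<28).astype(np.uint8);m[240:]=0
n,_,st,c=cv2.connectedComponentsWithStats(m);print([(st[i].tolist(),np.round(c[i]).tolist()) for i in range(1,n) if st[i][4]>80])
E
```

```text
[ 618.74648769 -135.21440038  210.152445  ] 71.9979810131128 [-3.99764135e-01  5.84561040e-01  1.19063364e+00 -1.55534945e-04
  1.37027214e+00 -8.55387038e-02]
[327.36255248 194.32276631] [251.0352342  195.18868648]
[([317, 175, 22, 32, 376], [327.0, 187.0])]
```

>>> drive_tool(commands="0.025 0.01 -0.3 0 0 0 60;0 0 -0.3 0 0 0 60;0 0 -0.3 0 0 0 60;0 0 -0.25 0 0 0 60;0 0 -0.13 0 0 0 60;0 0 0 0 0 0 0;0 0 0 0 0 0 0;0 0 0 0 0 0 0;0 0 0 0 0 0 0;0 0 0 0 0 0 0;0 0 0 0 0 0 0;0 0 0 0 0 0 0", force=20)

```text
time_s: 44.62
eef_pos: [622.8, -135.2, 85.5]
ee_rot: [0.002, 0.809, 0.587, 0.001]
force: [2.6, -3.7, 4.8]
grip_width: 0.195
grip_force: 21.6
```

>>> drive_tool(commands="-0.025 0 0 0 0 0 0;-0.025 0 0 0 0 0 0;-0.025 0 0 0 0 0 0;-0.025 0 0 0 0 0 0;-0.025 0.002 0 0 0 0 0;-0.025 0.003 0 0 0 0 0;-0.025 0.005 0 0 0 0 0;-0.025 0.006 0 0 0 0 0;0 0 0 0 0 0 0;0 0 0 0 0 0 0")

```text
time_s: 45.45
eef_pos: [606.6, -134.2, 86.0]
ee_rot: [0.006, 0.809, 0.587, 0.005]
force: [26.7, -6.1, -5.7]
grip_width: 0.195
grip_force: 20.8
```

>>> drive_tool(commands="0 0 0 0 0 -0.07 0;0 0 0 0 0 -0.07 0;0 0 0 0 0 -0.07 0;0 0 0 0 0 0 0;0 0 0 0 0 0 0")

```text
time_s: 45.87
eef_pos: [606.7, -133.2, 86.0]
ee_rot: [0.005, 0.855, 0.519, 0.006]
force: [26.6, -1.3, -5.3]
grip_width: 0.197
grip_force: 21.4
```

>>> drive_tool(commands="-0.025 0.008 0 0 0 -0.03 0;-0.025 0.008 0 0 0 -0.03 0;0 0 0 0 0 0 0;0 0 0 0 0 0 0")

```text
time_s: 46.2
eef_pos: [602.7, -132.2, 86.1]
ee_rot: [0.006, 0.867, 0.498, 0.007]
force: [32.4, -4.8, -9.3]
grip_width: 0.196
grip_force: 21.5
```

```bash
python3 - <<'E'
from h import *
s=sense();print(s['eef_pos'],s['force'],s['wrist_torque'],yaw(s))
p=capture('wrist');cv2.imwrite('pics/lv.png',p['pixels']);t=capture('top')
g=p['pixels'].astype(int)
print(p['pixels'][200:250:10,270:370:8].max(2))
q=(661.5,40,.091)
for t_ in(.2,.3,.4,.5,.6):
  a=np.arctan2(-77,-64)+t_;print(t_,W(q,(-45+100*np.cos(a),-75+100*np.sin(a),75)))
E
```

```text
[ 602.7120536  -132.19031928   86.14579073] [32.38843334 -4.7662591  -9.27763354] [-0.6084282  -5.25862673  0.30070525] 59.78550493566684
[[139 141 139  85 175 149 204 203 204 203 203 201 188]
 [138 140 116 203 155 173 203 203 202 201 132 139  63]
 [136 204 204 202 196 176 113 127 120  54  67  65  67]
 [205 203 204 203 210 166 168  61  68  68  71  66  69]
 [204 204  89 126  37  57  95  76  38  43  41  65  66]]
0.2 [ 584.33352663 -130.78907059   75.        ]
0.3 [ 593.71488173 -134.239704     75.        ]
0.4 [ 603.39385765 -136.73652589   75.        ]
0.5 [ 613.27374527 -138.25458883   75.        ]
0.6 [ 623.25582802 -138.77872484   75.        ]
```

>>> drive_tool(commands="-0.03 0.008 0 0 0 -0.03 0;-0.03 0.008 0 0 0 -0.03 0;-0.03 0.01 0 0 0 -0.03 0;0 0 0 0 0 0 0;0 0 0 0 0 0 0")

```text
time_s: 46.72
eef_pos: [595.7, -130.1, 86.4]
ee_rot: [0.008, 0.884, 0.467, 0.009]
force: [44.6, -4.9, -16.3]
grip_width: 0.194
grip_force: 22.2
```

>>> drive_tool(commands="-0.03 0.01 0 0 0 -0.03 0;-0.03 0.01 0 0 0 -0.03 0;-0.03 0.011 0 0 0 -0.03 0;0 0 0 0 0 0 0;0 0 0 0 0 0 0")

```text
time_s: 47.13
eef_pos: [588.8, -127.6, 86.7]
ee_rot: [0.01, 0.9, 0.436, 0.012]
force: [57.4, -7.5, -22.4]
grip_width: 0.198
grip_force: 24.4
```

>>> drive_tool(commands="0 0 0 0 0 0 50;0 0 0 0 0 0 50;0 0 0 0 0 0 50;0 0 0 0 0 0 50")

```text
time_s: 47.47
eef_pos: [579.3, -125.3, 84.3]
ee_rot: [0.0, 0.9, 0.436, 0.0]
force: [-0.5, -1.1, -0.2]
grip_width: 0.497
grip_force: 0.0
```

```bash
cat > knob.py <<'E'
from h import *
s=sense();print(s['eef_pos'],yaw(s),s['force'])
p=capture('wrist');q=(661.5,40,.091)
g=p['pixels'].max(2);m=(g<30).astype(np.uint8)
if s['eef_pos'][2]>150:m[240:]=0
n,_,st,c=cv2.connectedComponentsWithStats(m);print([(st[i].tolist(),np.round(c[i]).tolist()) for i in range(1,n) if st[i][4]>80])
for t in(0,.1,.2,.3,.4,.5,.6):
  a=np.arctan2(-77,-64)+t;print(t,np.round(proj(p,W(q,(-45+100*np.cos(a),-75+100*np.sin(a),75)),s)))
cv2.imwrite('pics/k.png',p['pixels'])
E
python3 knob.py
```

```text
[ 579.3230439  -125.34953215   84.29068127] 51.707729238598844 [-0.54414258 -1.06763748 -0.21979858]
[([214, 0, 27, 16, 109], [227.0, 7.0]), ([51, 245, 537, 155, 33850], [312.0, 349.0]), ([389, 262, 17, 13, 125], [397.0, 269.0])]
0 [292. 288.]
0.1 [315. 285.]
0.2 [337. 281.]
0.3 [359. 275.]
0.4 [381. 266.]
0.5 [402. 256.]
0.6 [423. 244.]
```

>>> drive_tool(commands="0 0 0.1 0 0 0 60;0 0 0.3 0 0 0 60;0 0 0.35 0 0 0 60;0 0 0.35 0 0 0 60;0 0 0.2 0 0 0 60;0 0 0 0 0 0 60;0 0 0 0 0 0 60")

```text
time_s: 48.1
eef_pos: [578.7, -125.3, 215.1]
ee_rot: [0.001, 0.9, 0.436, 0.001]
force: [-0.4, 0.3, -0.6]
grip_width: 0.599
grip_force: 0.0
```

```bash
python3 knob.py
```

```text
[ 578.7334309  -125.26165948  215.10781029] 51.7111042294876 [-0.37860609  0.3035775  -0.58156703]
[([293, 176, 22, 30, 506], [304.0, 191.0])]
0 [305. 195.]
0.1 [317. 193.]
0.2 [330. 191.]
0.3 [342. 187.]
0.4 [354. 182.]
0.5 [365. 176.]
0.6 [376. 169.]
```

The knob at (304,191) matches the one-dot prediction (305,195). I retreat and check the tray once more.

>>> drive_tool(commands="0 0.1 0.3 0 0 0 60;-0.2 0.2 0.2 0 0 0 60;-0.3 0.2 0 0 0 0 60;-0.3 0.2 0 0 0 0 60;-0.3 0.2 0 0 0 0 60;0 0 0 0 0 0 60;0 0 0 0 0 0 60;0 0 0 0 0 0 60")

```text
time_s: 48.82
eef_pos: [469.0, -35.6, 263.3]
ee_rot: [-0.0, 0.9, 0.436, -0.0]
force: [-0.1, -0.8, 1.0]
grip_width: 0.597
grip_force: 0.0
```

```bash
python3 - <<'E'
from h import *
t=capture('top');d=capture('side')
for c in(t,d):
  for n in('rack_a','rack_a_mat_p','tray','lever_knob'):print(n,[(np.round(b['position'],1).tolist(),round(b['confidence'],2)) for b in boxes_of(c,n)[:4]])
  for X in((525.5,-327.6,32),(470.5,-327.6,52),(580.5,-327.6,52),tuple(W((661.5,40,.091),(-109,-152,80))),tuple(W((661.5,40,.091),(-54,-175,80)))):print(np.round(proj(c,X),1))
E
```

```text
rack_a [([195.0, 246.4], 0.75), ([426.6, 217.3], 0.71)]
rack_a_mat_p [([430.9, 230.6], 0.64), ([196.3, 230.3], 0.44), ([431.5, 200.6], 0.42)]
tray [([422.0, 217.1], 0.81)]
lever_knob [([359.3, 190.4], 0.78), ([344.0, 195.6], 0.43)]
[429.1 216.5]
[431.  230.1]
[430.1 202.3]
[379.7 205.1]
[384.  190.6]
rack_a [([240.1, 171.8], 0.97), ([370.6, 318.4], 0.87)]
rack_a_mat_p [([248.3, 168.6], 0.57), ([222.8, 170.9], 0.49)]
tray [([373.9, 325.8], 0.62)]
lever_knob [([346.8, 245.8], 0.7), ([422.7, 297.1], 0.4)]
[373.6 314.7]
[359.7 318.8]
[388.4 303.9]
[350.3 256.8]
[366.7 254.1]
```

The rack lies in the tray as placed, and no second grey rack is in view.

```bash
python3 -c "
from rig import finish_job
print(finish_job())"
```

```text
the job is handed in; nothing more can be done
None
```

The job is handed in: I pressed both ends of the one grey rack to the two-dot stop, stood it flat in the tray and put the lever back in the one-dot notch. The lever took more force than the stated 3 N each way, with up to about 75 N at the wrist, under the 120 N limit.

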